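Pull the seedling tray out from under the grow lamp

TASK

Pick up the pull hook from its rubber mat, reach it down behind the tray's steel pull bar and drag the seedling tray out from under the lamp until it is fully home against both front stops, finishing with a firm pull of about 10 to 14 N, and never let the hook bear on the tray with more than 20 N. Move the tray only with the hook, never with the gripper, and keep it level. Then unhook, leaving the tray home, set the hook down on its mat without dropping it and let go; leave the tin, dish and bottle where they are.

Things in the scene. Friction and masses are not known exactly. Their poses are not given: they have to be found in the camera images.
- hook_grip (a point): Pull hook, loose, 0.16 kg. Point: centre of its wooden handle, 100 long, 22 wide, 44 mm tall; grip across the 22 mm from above. x: along the handle to the hooked end, z up. A steel rod (8 mm diameter, axis 18 mm above this point, underside 14 mm above it) runs forward to a prong hanging straight down: 8 thick (x), 14 mm wide, middle 110 mm ahead of this point, tip 22 mm below it.
- hook_tip (a point): Centre of the lower end of the pull hook's prong, 110 mm ahead (+x) of and 22 mm below the handle's centre; same axes. The rod's underside is 36 mm above this tip.
- mat: Flat black rubber mat on the bench, fixed, 220 (x) by 150 (y) by 4 mm thick; origin at the centre of its underside, on the bench. The hook lies on it at the start, and must lie on it again.
- dock: Fixed aluminium plate, 6 mm thick; the tray slides on it along x between guide rails (3 mm play each side). +x points away from the robot, under the lamp (white bar at x = 165 to 265 mm, underside 202 mm up). Two rigid upright steel stops, 46 mm tall, at y = +-77 mm, free between. They are adjustable: their faces stand anywhere from x = 0 to 30 mm (not measured: feel for it). Origin on the bench.
- tray_front (a point): White seedling tray, loose, 130 (x) by 180 (y) by 55 mm tall, seedlings to 115 mm, 0.3 to 0.65 kg; sliding it takes about 1.5 to 5 N. Point: middle of the lower edge of its front wall's outer face, level with its underside. x points from the front wall to the back wall, z up. It starts at x = 115 to 150 mm in the dock's frame, and is home when the front wall meets both stops.
- tray_bar (a point): Middle of the tray's steel pull bar: 8 mm diameter, 90 mm long along the tray's y, its axis 28 mm in front (-x) of the front wall and 46 mm above the bench, joined to the wall by an arm at each end. The free gap between bar and wall is 24 mm, its middle 16 mm to +x of the bar's axis; the prong goes down into it from above. Free space below.
- tin: Red tin, loose, 75 by 100 by 90 mm tall; origin at the centre of its underside. Leave it alone.
- dish: Clear lidded dish, loose, 92 mm across, 17 mm tall; origin at the centre of its underside. Leave it alone.
- bottle: White plastic bottle, loose, 60 mm across, 150 mm tall; origin at the centre of its underside. Leave it alone.
Mind the look-alikes: they are no part of the job. What is shaped like the part that bears tray_front but yellow is not meant.

How it is judged:
On the way, in this order (a step that is already met when the one before it is completed fails the run):
1. the held hook's prong is down in the gap behind the tray's pull bar (x of hook_tip in the frame of tray_bar between 0.001 and 0.031 m and y of hook_tip in the frame of tray_bar between -0.045 and 0.045 m and z of hook_tip in the frame of tray_bar below -0.004 m), for 0.1 s.
2. the hook pulls the tray firmly (over 3 N at the stops) against the front stops (contact force between tray and stop above 3 N and contact force between hook and tray above 3 N), for 0.3 s.
At the end, for the whole second after the job is handed in: The tray stands level on the dock, its front wall within 3.5 mm of the front stops and square to them within 0.04 rad, at rest; the hook lies at rest on the rubber mat with its handle's centre over the mat (within 100 mm lengthwise and 70 mm sideways of the middle, under 35 mm high), let go (x of tray_front in the frame of stop_face below 0.0035 m and angle between the x axis of tray_front and the x axis of dock, either way round below 0.04 rad and angle between tray_front's own z axis and vertical below 0.05 rad and linear speed of each of tray, hook below 0.01 m/s and x of hook_grip in the frame of mat between -0.1 and 0.1 m and y of hook_grip in the frame of mat between -0.07 and 0.07 m and height (world z) of hook_grip below 0.035 m and contact force between hook and mat above 0.3 N); the robot touches nothing.
It fails at once if the hook bears on the tray with more than 20 N (contact force between hook and tray above 20 N).
It fails at once if the gripper or arm touches the tray (contact force between any of the fingers, the arm and tray above 0.5 N).
It fails at once if the tray is tipped (angle between tray_front's own z axis and vertical above 0.15 rad).
It fails at once if the hook is dropped (linear speed of hook above 0.6 m/s and contact force between hook and the fingers below 0.1 N).
It fails at once if the tin, dish or bottle is moved by over 20 mm (distance of any of tin, dish, bottle from where it was at the start of the episode above 0.02 m).
It also fails if it takes over 66 s, if anything falls off the work surface, if the arm or the gripper's body presses on something with over 40 N, if the wrist force passes 120 N, or if a joint passes its speed limit or range.

ROBOT

A 6-joint arm with a two-finger parallel gripper is mounted at the origin on the work surface. World frame = base frame: x ahead of the robot, y to its left, z up, the work surface at z = 0. Lengths are in m, angles in rad, forces in N, time in s.
With the tool pointing down it reaches from about 0.4 to 0.825 m from the base axis. Payload 7 kg.
Tool frame: the origin (TCP) lies at the very end of the fingers, on their centre line; the grasp point (between the pads) lies 19 mm behind it; z points along the fingers, y is the direction in which the jaws open and shut (so a half turn about z gives the same grasp; the last joint's range is limited). The gripper opens to 88 mm and grips with 3 to 60 N. Pads are 19 mm wide; open, the fingers measure 130 mm over their backs; the gripper's body (78 mm by 193 mm) begins 47 mm behind the grasp point.
Start: joints at [-0.988, 0.359, 0.012, 0, -1.224, -0.288], TCP at [0.196, -0.646, 0.227] pointing down, gripper open.
Joint ranges: [-3.07, 3.07], [-1.43, 2.12], [-1.02, 1.25], [-3.03, 1.67], [-3.05, -0], [-3.03, 3.03]. Speed limits (rad/s): [2.39, 2.39, 3.01, 3.14, 3.14, 3.14].

INTERFACE

Orientations are given as a unit quaternion [w, x, y, z].
In Python, from bench import ctrl, cams gives the robot as it stands. The module is installed in compiled form; this text tells all that it offers.
- The arm moves only by the tool jog_arm, never from a script. Its argument "moves" is a list of rows, each a list of 7 numbers: the shift along the tool's x, y, z in m, then the turn, a rotation vector about the tool's x, y, z in degrees, then the closure, from -1 (fully open) to 1 (shut). In form: [[tx, ty, tz, ax, ay, az, claw], ...]. A call has 1 to 10 rows; each row shifts and turns the commanded pose from where the row before left it, along the tool's axes as they then stand; what a row does not reach is not made up. A row lasts 1/12 s, in which the tool goes at most 41.7 mm and 7.16 degrees, less where a joint would pass 70% of its speed; a pose out of reach is approached as far as the arm can. A call with a gripper value outside its range is refused whole. The fingers move at their own pace and stop on an object; "force" is the grip in N (left out, the last holds). Time passes only in rows, so rows that do not move let the fingers close. It gives the time, the measured TCP pose, the force and the opening at its end, in the units of the state.
- ctrl.state(): the state, without advancing time (a new reading comes with each control period).
- cams.camera(name): name is "side" or "top" or "wrist"; returns the picture (480x640x3 uint8, red, green, blue); there is no depth.
- cams.camera_info(name): a dict with "camera_matrix" (3x3 intrinsics, pixels), "origin" and "attitude" of the camera in the world. Camera axes: x right, y down, z forward; pixel columns grow to the right and rows downward; lengths in m; the calibration is good to about 2 mm. A picture is of the moment at which its call begins: read the wrist's pose just before it. camera_info takes no time and is no camera call; for the wrist camera it gives the pose at the moment of the call.
- ctrl.close_job(): hands the job in, once; it reports no verdict.
The state is a dict: "t": time; "q": joint angles; "joint_velocities": joint speeds; "effort": joint torques, N m; "tool_pos": TCP position; "ee_rot": TCP orientation; "contact_force": force on the tool from outside, world axes, zero at the start; "wrist_torque": the same for the moment, N m; "grip_width": finger opening in m.
Only numpy, scipy, OpenCV 4.12 (cv2) and the standard library are available. Lean on these libraries where they do the work, as an engineer would, in place of code of your own. Each camera call takes 0.05 s, during which the arm holds its last target.

## Working session

There is one attempt and no reset: what is moved stays moved. The work goes in short steps, Python scripts to look and compute and a tool call to move; the robot and the scene stay as the last step left them, time stands still between calls to the robot, and variables do not carry over. Pictures are saved under pics/ and viewed, and the job is handed in when it is done.

Besides the shell and the picture viewer there is one more tool, called after "Emit:" as a command line: name --pt "numbers of a row" for each row, then --argument value for the rest. jog_arm: Moves the arm, as the interface text tells. Its arguments: {"type":"object","properties":{"moves":{"type":"array","items":{"type":"array","items":{"type":"number"}}},"force":{"type":"number"}},"required":["moves"]}

```bash
mkdir -p pics; python3 - <<'E'
from bench import ctrl, cams
import cv2
print(ctrl.state())
for n in ["side","top","wrist"]:
    im=cams.camera(n); cv2.imwrite(f"pics/{n}0.png",im[:,:,::-1]); print(n,cams.camera_info(n))
E
```

```text
{'t': 0.0, 'q': array([-9.87886853e-01,  3.59362676e-01,  1.10958675e-02, -3.56936749e-04,
       -1.22412566e+00, -2.88103025e-01]), 'joint_velocities': array([-0.00124711,  0.00048214,  0.00114309,  0.00179456, -0.00063675,
        0.00068356]), 'effort': array([ 1.61805350e-03, -5.82719851e+01,  2.93057960e+01,  6.99688330e+00,
        6.78254830e-03, -1.68765077e-04]), 'tool_pos': array([ 0.19596418, -0.64542327,  0.22565324]), 'ee_rot': array([-1.84541528e-04, -1.46809853e-01,  9.89164396e-01,  7.94365363e-04]), 'contact_force': array([ 1.10494819,  0.6910274 , -0.22798656]), 'wrist_torque': array([ 0.0178797 , -0.01078135, -0.0187968 ]), 'grip_width': 0.0875822691013885}
side {'camera_matrix': array([[495.87430678,   0.        , 312.57846273],
       [  0.        , 495.87430678, 237.33795431],
       [  0.        ,   0.        ,   1.        ]]), 'origin': array([0.30469734, 0.93844614, 0.65518606]), 'attitude': array([ 0.06526028, -0.13304827,  0.8586513 , -0.49067016])}
top {'camera_matrix': array([[591.71393723,   0.        , 334.55512992],
       [  0.        , 591.71393723, 248.34157576],
       [  0.        ,   0.        ,   1.        ]]), 'origin': array([0.37060529, 0.00580688, 1.28143146]), 'attitude': array([ 0.05614657, -0.69734049,  0.71244324, -0.05466658])}
wrist {'camera_matrix': array([[366.48508873,   0.        , 320.04979412],
       [  0.        , 366.48508873, 235.13776554],
       [  0.        ,   0.        ,   1.        ]]), 'origin': array([ 0.11791023, -0.66988686,  0.38443811]), 'attitude': array([0.08855878, 0.58896071, 0.79401891, 0.12172347])}
```

View pics/top0.png

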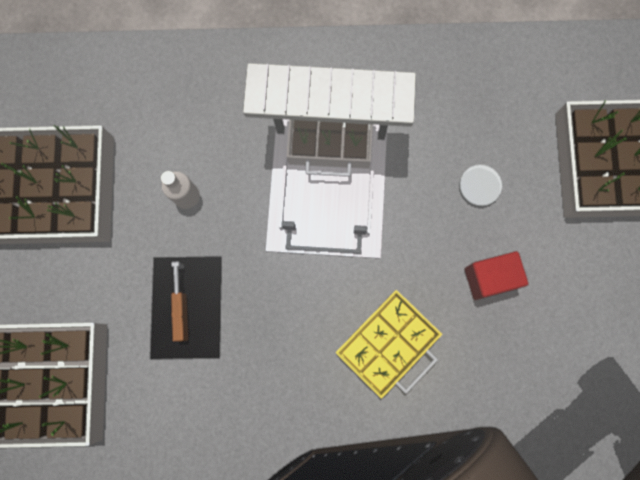

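View pics/side0.png

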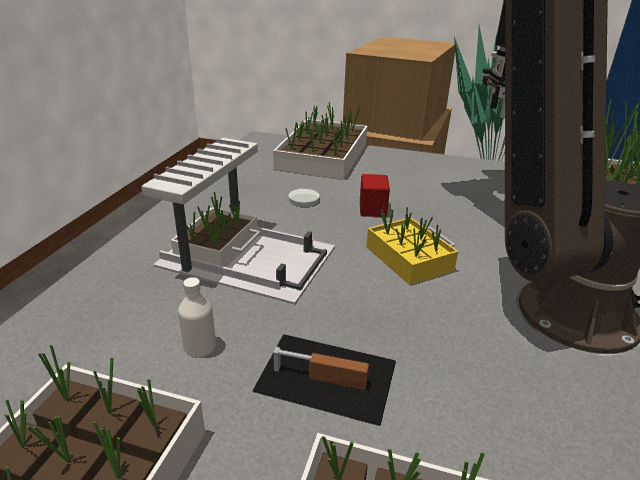

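View pics/wrist0.png

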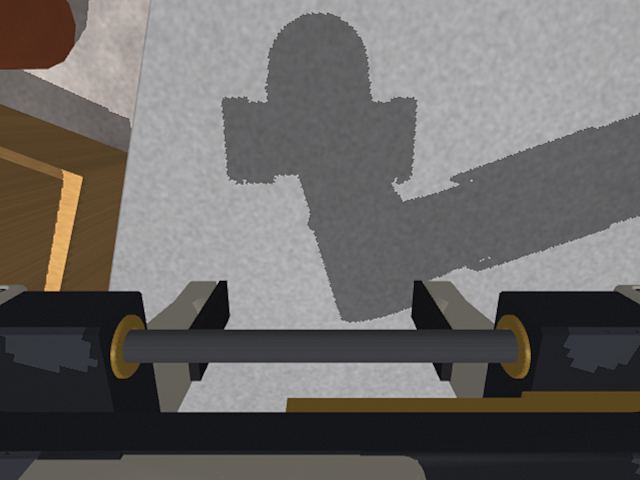

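The top view shows the hook handle at about (179,317) on the black mat, centred near (186,307). The white tray is under the lamp with its bar at about (328,172), and the stops are at (288,228) and (360,231).

Candidates for the tray:
- White tray at (328,140) with a bar, on the dock. This is my choice: white, on the dock, with a bar.
- Yellow tray at (390,343) with a bar. The decoy.
- White trays at (50,180), (45,385) and (605,155). No bar, not on the dock.

There is only one hook, at (179,305).

```bash
cat > h.py <<'E'
import numpy as np, cv2
from scipy.spatial.transform import Rotation as R
from bench import ctrl, cams
def Rq(q): q=np.array(q); return R.from_quat([q[1],q[2],q[3],q[0]]).as_matrix()
def ray(n,uv,info=None):
    i=info or cams.camera_info(n)
    K=np.array(i["camera_matrix"]); d=np.linalg.solve(K,[uv[0],uv[1],1.])
    return np.array(i["origin"]),Rq(i["attitude"])@d
def onz(n,uv,z,info=None):
    o,d=ray(n,uv,info); return o+d*(z-o[2])/d[2]
def proj(n,p,info=None):
    i=info or cams.camera_info(n)
    c=Rq(i["attitude"]).T@(np.array(p)-i["origin"]); k=np.array(i["camera_matrix"])@c; return k[:2]/k[2]
E
python3 - <<'E'
from h import *
im=cv2.imread("pics/top0.png")
cv2.imwrite("pics/crop_tray.png",cv2.resize(im[100:270,250:400],None,fx=4,fy=3.5,interpolation=cv2.INTER_CUBIC))
cv2.imwrite("pics/crop_hook.png",cv2.resize(im[245:370,140:235],None,fx=4.5,fy=4.5,interpolation=cv2.INTER_CUBIC))
hsv=cv2.cvtColor(im,cv2.COLOR_BGR2HSV)
# handle
m=((hsv[...,0]<20)&(hsv[...,1]>120)&(hsv[...,2]>60)).astype(np.uint8); m[:, :150]=0; m[:,225:]=0; m[:250]=0
c=max(cv2.findContours(m,0,2)[0],key=cv2.contourArea); r=cv2.minAreaRect(c); print("handle",r)
b=cv2.boxPoints(r)
for p in b: print(p,onz("top",p,0.048))
mm=(im.max(2)<50).astype(np.uint8); mm[:,:120]=0; mm[:,240:]=0; mm[:240]=0;mm[380:]=0
c=max(cv2.findContours(mm,0,2)[0],key=cv2.contourArea); r=cv2.minAreaRect(c); print("mat",r)
for p in cv2.boxPoints(r): print(p,onz("top",p,0.004))
E
```

```text
handle ((177.5, 316.5), (47.0, 11.0), 90.0)
[172. 293.] [0.47872028 0.34760414 0.048     ]
[183. 293.] [0.47822755 0.3246225  0.048     ]
[183. 340.] [0.38120835 0.32278907 0.048     ]
[172. 340.] [0.38168832 0.34548852 0.048     ]
mat ((184.5, 324.0), (66.0, 67.0), 90.0)
[151. 291.] [0.48788428 0.40536393 0.004     ]
[218. 291.] [0.48477289 0.26032759 0.004     ]
[218. 357.] [0.34428102 0.25897152 0.004     ]
[151. 357.] [0.3472801  0.40151829 0.004     ]
```

View pics/crop_tray.png

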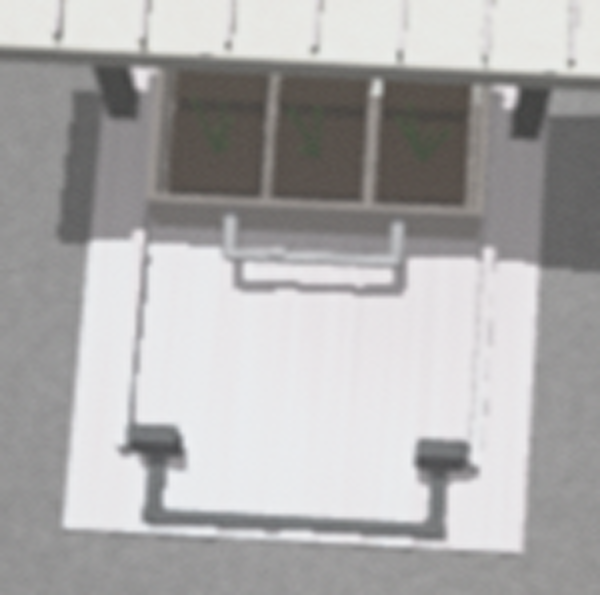

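View pics/crop_hook.png

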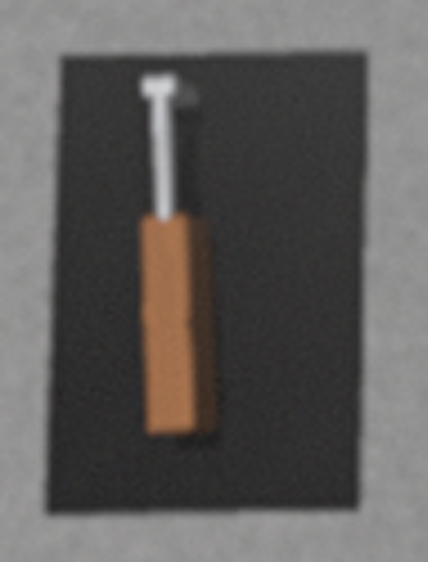

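The crops show the hook with its handle from (171,292) to (183,341) and its prong at about (175,264). The chosen tray is the white one on the dock, and its bar runs from about (308,172) to (350,173). That choice fits the description.

```bash
python3 - <<'E'
from h import *
T=lambda u,v:(u/4+250-.4,v/3.5+100-.4)
H=lambda u,v:(u/4.5+140-.4,v/4.5+245-.4)
I=cams.camera_info("top")
def P(n,uv,z): 
    p=onz("top",uv,z,I); print(n,np.round(uv,1),np.round(p,4)); return p
a=P("barL",T(237,256),.046); b=P("barR",T(395,262),.046)
print("bar yaw of x axis",np.degrees(np.arctan2(-(b-a)[0]*-1*-1,(a-b)[1])), np.linalg.norm(a-b))
P("wall top L",T(152,206),.061);P("wall top R",T(480,214),.061)
P("stopL",T(152,440),.046+.006);P("stopR",T(443,455),.052)
P("stopL near",T(155,428),.046);P("stopR near",T(443,442),.046)
c=[P("plate",T(*x),.006) for x in [(65,527),(523,551)]]
d=c[0]-c[1]; print("dock yaw",np.degrees(np.arctan2(-d[0],d[1])), np.linalg.norm(d))
h=[P("hdl",H(*x),.048) for x in [(142,214),(188,214),(195,430),(147,432)]]
f=(h[0]+h[1])/2; k=(h[2]+h[3])/2; print("hcenter",(f+k)/2,"yaw",np.degrees(np.arctan2(*(f-k)[1::-1])))
t=P("prong top",H(160,86),.048)
m=[P("mat",H(*x),.004) for x in [(62,57),(366,54),(358,508),(48,512)]]
print("mat c",np.mean(m,0), "yaw",np.degrees(np.arctan2(*((m[0]+m[1])-(m[2]+m[3]))[1::-1])))
s=ctrl.state(); print(Rq(s['ee_rot']))
# side check
for n,p in dict(bar=(a+b)/2,h=(f+k)/2,prong=t).items(): print(n,proj("side",p))
cv2.imwrite("pics/side_crop.png",cv2.resize(cv2.imread("pics/side0.png")[200:420,150:410],None,fx=3,fy=2.7,interpolation=cv2.INTER_CUBIC))
E
```

```text
barL [308.8 172.7] [0.7324 0.0583 0.046 ]
barR [348.4 174.5] [ 0.7266 -0.0268  0.046 ]
bar yaw of x axis 3.8398380046776155 0.08530197333350548
wall top L [287.6 158.5] [0.7606 0.1027 0.061 ]
wall top R [369.6 160.7] [ 0.7516 -0.0726  0.061 ]
stopL [287.6 225.3] [0.6166 0.1047 0.052 ]
stopR [360.4 229.6] [ 0.604 -0.049  0.052]
stopL near [288.4 221.9] [0.6252 0.1035 0.046 ]
stopR near [360.4 225.9] [ 0.6132 -0.0495  0.046 ]
plate [265.8 250.2] [0.5716 0.1563 0.006 ]
plate [380.4 257. ] [ 0.5511 -0.0929  0.006 ]
dock yaw -4.706551759764204 0.250071354997242
hdl [171.2 292.2] [0.4805 0.3494 0.048 ]
hdl [181.4 292.2] [0.4801 0.328  0.048 ]
hdl [182.9 340.2] [0.3809 0.3229 0.048 ]
hdl [172.3 340.6] [0.3805 0.3449 0.048 ]
hcenter [0.43048411 0.33632132 0.048     ] yaw 2.764498756392248
prong top [175.2 263.7] [0.5403 0.3423 0.048 ]
mat [153.4 257.3] [0.5615 0.4022 0.004 ]
mat [220.9 256.6] [0.5598 0.2546 0.004 ]
mat [219.2 357.5] [0.3432 0.2565 0.004 ]
mat [150.3 358.4] [0.3444 0.403  0.004 ]
mat c [0.4522518  0.32908458 0.004     ] yaw -0.3527155614013355
[[-9.56896439e-01 -2.90428961e-01 -4.73233323e-04]
 [-2.90429319e-01  9.56895791e-01  1.12086269e-03]
 [ 1.27303987e-04  1.20999035e-03 -9.99999260e-01]]
bar [250.34457595 240.837999  ]
h [339.02634542 362.10459547]
prong [276.73768142 350.19622754]
```

View pics/side_crop.png

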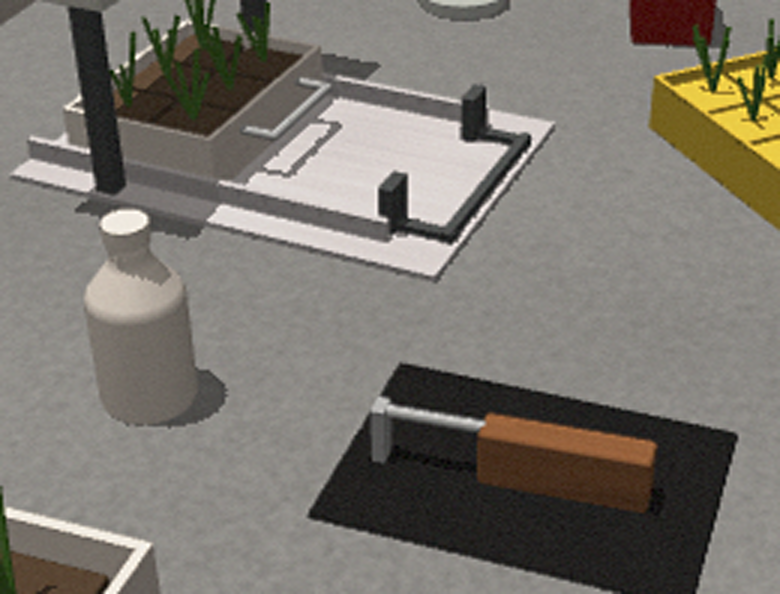

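Both cameras agree on the hook. Its grip point is at about (0.430, 0.336) and its yaw is about 2.9°. The dock yaw is about -4.5°. I'll turn the tool to match the handle and swing over on an arc.

Emit:
jog_arm --pt "0 0 0 0 0 7 -1" --pt "0 0 0 0 0 7 -1" --pt "-0.025 0.03 0 0 0 0 -1" --pt "-0.025 0.03 0 0 0 0 -1" --pt "-0.025 0.03 0 0 0 0 -1" --pt "-0.025 0.03 0 0 0 0 -1" --pt "-0.025 0.03 0 0 0 0 -1" --pt "-0.025 0.03 0 0 0 0 -1" --pt "-0.025 0.03 0 0 0 0 -1" --pt "-0.025 0.03 0 0 0 0 -1" --force 50

```text
t: 0.98
tool_pos: [0.3844, -0.3943, 0.2266]
ee_rot: [0.0, -0.025, 1.0, 0.0]
contact_force: [1.2, -0.1, -0.7]
grip_width: 0.0883
```

Emit:
jog_arm --pt "-0.025 0.03 0 0 0 0 -1" --pt "-0.025 0.03 0 0 0 0 -1" --pt "-0.025 0.03 0 0 0 0 -1" --pt "-0.025 0.03 0 0 0 0 -1" --pt "-0.025 0.03 0 0 0 0 -1" --pt "-0.025 0.03 0 0 0 0 -1" --pt "0 0.035 0 0 0 0 -1" --pt "0 0.035 0 0 0 0 -1" --pt "0 0.035 0 0 0 0 -1" --pt "0 0.035 0 0 0 0 -1"

```text
t: 1.82
tool_pos: [0.5169, -0.0673, 0.2263]
ee_rot: [-0.0, -0.025, 1.0, -0.0]
contact_force: [0.1, -0.7, 0.6]
grip_width: 0.0876
```

Emit:
jog_arm --pt "0.006 0.036 0 0 0 0 -1" --pt "0.006 0.036 0 0 0 0 -1" --pt "0.006 0.036 0 0 0 0 -1" --pt "0.006 0.036 0 0 0 0 -1" --pt "0.006 0.036 0 0 0 0 -1" --pt "0.006 0.036 0 0 0 0 -1" --pt "0.006 0.036 0 0 0 0 -1" --pt "0.006 0.036 0 0 0 0 -1" --pt "0.006 0.036 0 0 0 0 -1" --pt "0.006 0.03 0 0 0 0 -1"

```text
t: 2.65
tool_pos: [0.4388, 0.2838, 0.2266]
ee_rot: [0.0, -0.026, 1.0, 0.0]
contact_force: [1.0, -0.1, 0.6]
grip_width: 0.0879
```

```bash
cat >> h.py <<'E'
def delta(target,yaw_deg):
    s=ctrl.state(); Rm=Rq(s['ee_rot']); th=np.radians(yaw_deg)
    G=np.array([[-np.cos(th),-np.sin(th),0],[-np.sin(th),np.cos(th),0],[0,0,-1]]).T
    rv=np.degrees(R.from_matrix(Rm.T@G).as_rotvec())
    print("t",round(s['t'],2),"pos",np.round(s['tool_pos'],4),"F",np.round(s['contact_force'],1),"q6",round(s['q'][5],2),"gw",round(s['grip_width'],4))
    print("shift tool mm",np.round(1000*Rm.T@(np.array(target)-s['tool_pos']),1),"turn",np.round(rv,2))
E
python3 - <<'E'
from h import *
delta([0.4305,0.3363,0.011],2.9)
im=cams.camera("wrist"); cv2.imwrite("pics/w1.png",im[:,:,::-1]); I=cams.camera_info("wrist")
print(proj("wrist",[.4305,.3363,.048],I),proj("wrist",[.5403,.342,.048],I))
E
```

```text
t 2.65 pos [0.4388 0.2838 0.2266] F [ 1.  -0.1  0.6] q6 -2.47 gw 0.0879
shift tool mm [  5.6  52.8 215.6] turn [0.02 0.01 0.03]
[372.3340558  205.70795714] [367.7260385 310.2323923]
```

View pics/w1.png

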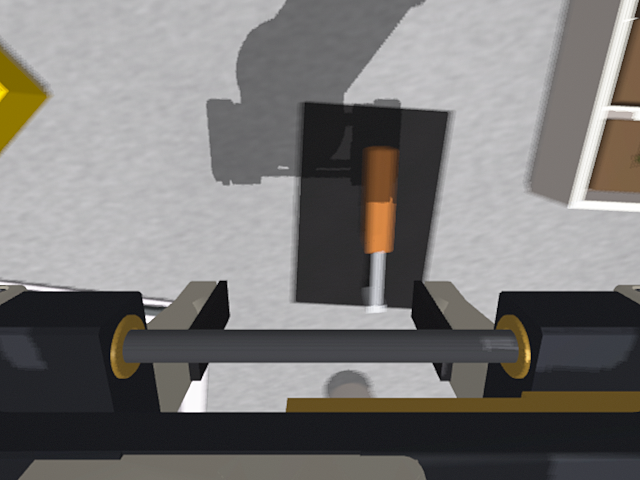

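The wrist view shows the hook handle at about (380,200) and the prong at about (377,307). The picture was taken while the arm was still settling, so I'll centre and look again.

Emit:
jog_arm --pt "0.002 0.02 0.03 0 0 0 -1" --pt "0 0.02 0.03 0 0 0 -1" --pt "0 0 0 0 0 0 -1" --pt "0 0 0 0 0 0 -1" --pt "0 0 0 0 0 0 -1"

```text
t: 3.12
tool_pos: [0.4358, 0.3213, 0.1669]
ee_rot: [0.0, -0.025, 1.0, -0.0]
contact_force: [0.1, -0.3, 0.4]
grip_width: 0.0877
```

```bash
python3 - <<'E'
from h import *
delta([0.4305,0.3363,0.011],2.9)
I=cams.camera_info("wrist")
im=cams.camera("wrist"); cv2.imwrite("pics/w2.png",im[:,:,::-1]); 
print(proj("wrist",[.4305,.3363,.048],I),proj("wrist",[.5403,.342,.048],I))
hsv=cv2.cvtColor(im,cv2.COLOR_RGB2HSV)
m=((hsv[...,0]<18)&(hsv[...,1]>140)&(hsv[...,2]>60)).astype(np.uint8);m[:,:200]=0;m[:,480:]=0; m[280:]=0
c=max(cv2.findContours(m,0,2)[0],key=cv2.contourArea); r=cv2.minAreaRect(c); print(r)
b=cv2.boxPoints(r)
for p in b: print(p,onz("wrist",p,.048,I))
E
```

```text
t 3.12 pos [0.4358 0.3213 0.1669] F [ 0.1 -0.3  0.4] q6 -2.52 gw 0.0877
shift tool mm [  4.6  15.3 155.9] turn [-0.03  0.01  0.02]
[339.81012831 223.78343268] [337.89300162 344.93202802]
((340.5, 216.5), (125.0, 29.0), 90.0)
[326. 154.] [0.37742481 0.32246437 0.048     ]
[355. 154.] [0.37632744 0.34395285 0.048     ]
[355. 279.] [0.47695732 0.35196443 0.048     ]
[326. 279.] [0.47817053 0.32810262 0.048     ]
```

View pics/w2.png

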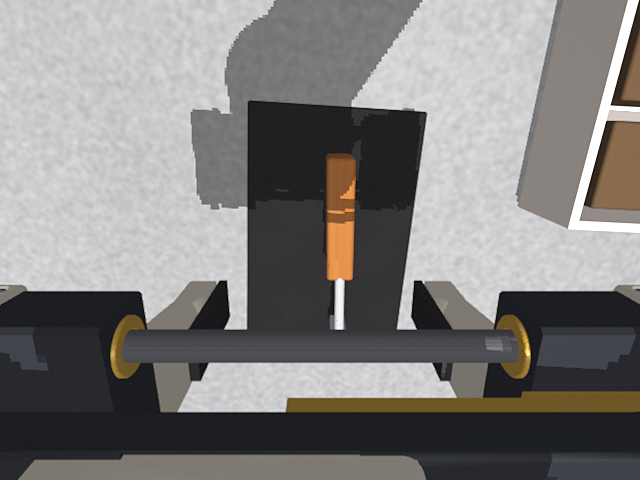

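The wrist view now shows the handle centred at (340,216), giving y = 0.336. That agrees with the top view, so I'll descend and grip.

Emit:
jog_arm --pt "0.003 0.008 0.02 0 0 0 -1" --pt "0.002 0.007 0.03 0 0 0 -1" --pt "0 0 0.03 0 0 0 -1" --pt "0 0 0.03 0 0 0 -1" --pt "0 0 0.02 0 0 0 -1" --pt "0 0 0.015 0 0 0 -1" --pt "0 0 0.01 0 0 0 -1" --pt "0 0 0 0 0 0 -1" --pt "0 0 0 0 0 0 -1"

```text
t: 3.92
tool_pos: [0.4305, 0.3363, 0.0124]
ee_rot: [0.0, -0.025, 1.0, 0.0]
contact_force: [0.4, 0.2, 0.6]
grip_width: 0.0876
```

```bash
python3 - <<'E'
from h import *
delta([0.4305,0.3363,0.011],2.9)
E
```

```text
t 3.92 pos [0.4305 0.3363 0.0124] F [0.4 0.2 0.6] q6 -2.54 gw 0.0876
shift tool mm [ 0.  -0.   1.4] turn [ 0.04  0.04 -0.02]
```

Emit:
jog_arm --pt "0 0 0.002 0 0 0 -1" --pt "0 0 0 0 0 0 1" --pt "0 0 0 0 0 0 1" --pt "0 0 0 0 0 0 1" --pt "0 0 0 0 0 0 1" --pt "0 0 0 0 0 0 1" --pt "0 0 0 0 0 0 1" --pt "0 0 0 0 0 0 1" --pt "0 0 0 0 0 0 1" --pt "0 0 0 0 0 0 1" --force 50

```text
t: 4.75
tool_pos: [0.4298, 0.3361, 0.0095]
ee_rot: [-0.0, -0.025, 1.0, -0.0]
contact_force: [-0.2, 0.2, -0.4]
grip_width: 0.0332
```

Emit:
jog_arm --pt "0 0 0 0 0 0 1" --pt "0 0 0 0 0 0 1" --pt "0 0 -0.002 0 0 0 1" --pt "0 0 -0.01 0 0 0 1" --pt "0 0 -0.02 0 0 0 1" --pt "0 0 -0.03 0 0 0 1" --pt "0 0 -0.03 0 0 0 1" --pt "0 0 -0.03 0 0 0 1" --pt "0 0 0 0 0 0 1" --pt "0 0 0 0 0 0 1"

```text
t: 5.58
tool_pos: [0.4305, 0.3371, 0.1342]
ee_rot: [0.001, -0.025, 1.0, 0.002]
contact_force: [-0.3, -0.2, -1.9]
grip_width: 0.0222
```

```bash
python3 - <<'E'
from h import *
I=cams.camera_info("wrist")
s=ctrl.state()
im=cams.camera("wrist"); cv2.imwrite("pics/w3.png",im[:,:,::-1]); 
g=s['tool_pos']-Rq(s['ee_rot'])[:,2]*.019; print(s['tool_pos'],s['contact_force'],s['wrist_torque'])
th=np.radians(2.9);t=s['tool_pos']+np.array([.11*np.cos(th),.11*np.sin(th),.0105+.004-.022+0.0])
print("tip pred",t,proj("wrist",t,I),proj("side",t))
im=cams.camera("side"); cv2.imwrite("pics/s3.png",cv2.resize(im[200:420,150:420,::-1],None,fx=2.9,fy=2.7,interpolation=cv2.INTER_CUBIC))
E
```

```text
[0.43051753 0.33714632 0.13424126] [-0.31748789 -0.15641438 -1.88861032] [-0.03862516  0.08019573  0.0062791 ]
tip pred [0.54037666 0.34271154 0.12674126] [320.58938939 461.85298017] [275.71555153 314.85122279]
```

View pics/w3.png

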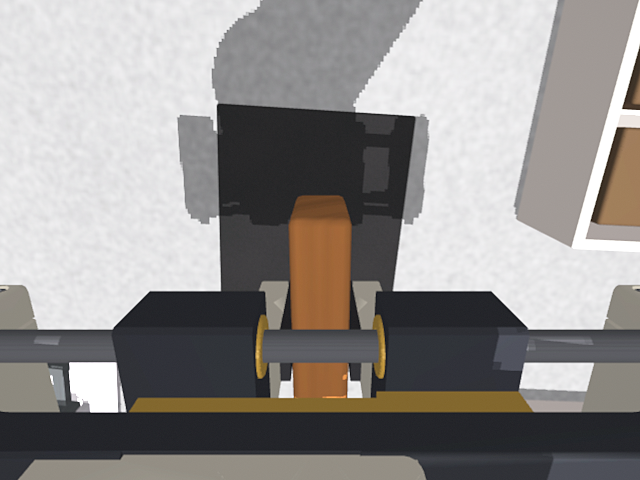

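View pics/s3.png

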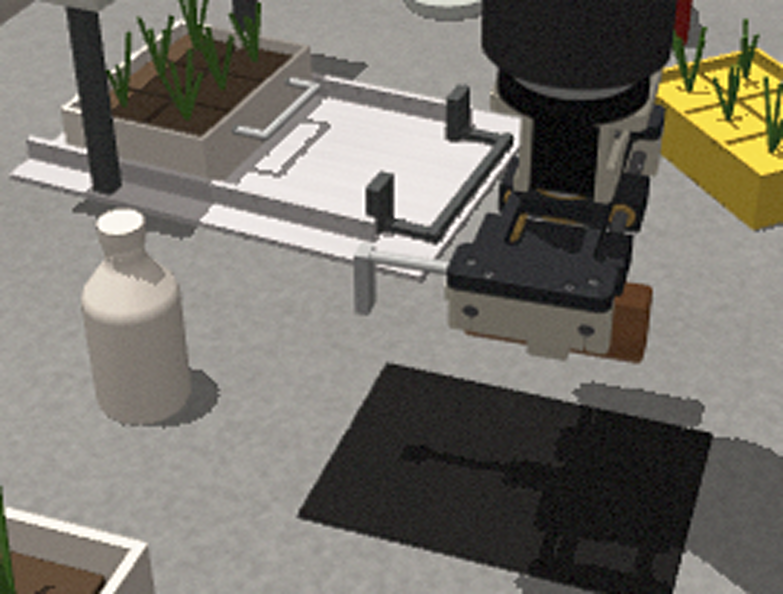

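The hook is held straight. In the side view the prong tip is at (275.5,315.5), against a predicted (275.7,314.9). I'll move it to above the gap, going sideways first to clear the bottle.

Emit:
jog_arm --pt "0 -0.025 -0.005 0 0 1.8 1" --pt "0 -0.03 -0.005 0 0 1.8 1" --pt "0 -0.03 0 0 0 1.8 1" --pt "0 -0.03 0 0 0 1.8 1" --pt "-0.02 -0.03 0 0 0 0 1" --pt "-0.02 -0.03 0 0 0 0 1" --pt "-0.02 -0.025 0 0 0 0 1" --pt "-0.02 -0.025 0 0 0 0 1" --pt "-0.02 -0.02 0 0 0 0 1" --pt "-0.02 -0.015 0 0 0 0 1"

```text
t: 6.52
tool_pos: [0.5383, 0.0653, 0.1401]
ee_rot: [-0.001, 0.038, 0.999, -0.001]
contact_force: [0.1, 0.5, -1.2]
grip_width: 0.0219
```

Emit:
jog_arm --pt "-0.015 -0.01 0 0 0 0 1" --pt "0 0 0 0 0 0 1" --pt "0 0 0 0 0 0 1"

```text
t: 6.77
tool_pos: [0.5524, 0.0554, 0.1397]
ee_rot: [-0.002, 0.039, 0.999, -0.001]
contact_force: [-0.2, 1.2, -1.4]
grip_width: 0.0221
```

```bash
python3 - <<'E'
from h import *
delta([0.6333,0.0228,0.1],-4.3)
E
```

```text
t 6.77 pos [0.5524 0.0554 0.1397] F [-0.2  1.2 -1.4] q6 -2.1 gw 0.0221
shift tool mm [-83.3 -26.2  39.4] turn [-0.09 -0.19 -0.13]
```

Emit:
jog_arm --pt "-0.02 -0.006 0 0 0 0 1" --pt "-0.02 -0.007 0 0 0 0 1" --pt "-0.02 -0.007 0.01 0 0 0 1" --pt "-0.015 -0.006 0.015 0 0 0 1" --pt "-0.008 0 0.015 0 0 0 1" --pt "0 0 0 0 0 0 1" --pt "0 0 0 0 0 0 1"

```text
t: 7.35
tool_pos: [0.6322, 0.0245, 0.0997]
ee_rot: [-0.002, 0.038, 0.999, -0.001]
contact_force: [-0.3, 0.1, -1.7]
grip_width: 0.0217
```

```bash
python3 - <<'E'
from h import *
delta([0.6333,0.0228,0.039],-4.3)
s=ctrl.state(); M=Rq(s['ee_rot']); tip=s['tool_pos']+M@[-.11,0,.007]; print("tip",tip,"side",proj("side",tip),"top",proj("top",tip+[0,0,.044]))
for n in ["top","side"]: cv2.imwrite(f"pics/{n}4f.png",cams.camera(n)[:,:,::-1])
a=cv2.imread("pics/side4f.png")[150:300,150:350]; cv2.imwrite("pics/side4.png",cv2.resize(a,None,fx=4,fy=4,interpolation=cv2.INTER_CUBIC))
a=cv2.imread("pics/top4f.png")[100:270,250:400]; cv2.imwrite("pics/top4.png",cv2.resize(a,None,fx=4,fy=3.5,interpolation=cv2.INTER_CUBIC))
E
```

```text
t 7.35 pos [0.6322 0.0245 0.0997] F [-0.3  0.1 -1.7] q6 -1.99 gw 0.0217
shift tool mm [-1.4 -1.5 60.7] turn [-0.08 -0.22 -0.01]
tip [0.74189803 0.01621111 0.09231052] side [244.42802636 223.01483301] top [327.61789695 155.00816971]
```

View pics/side4.png

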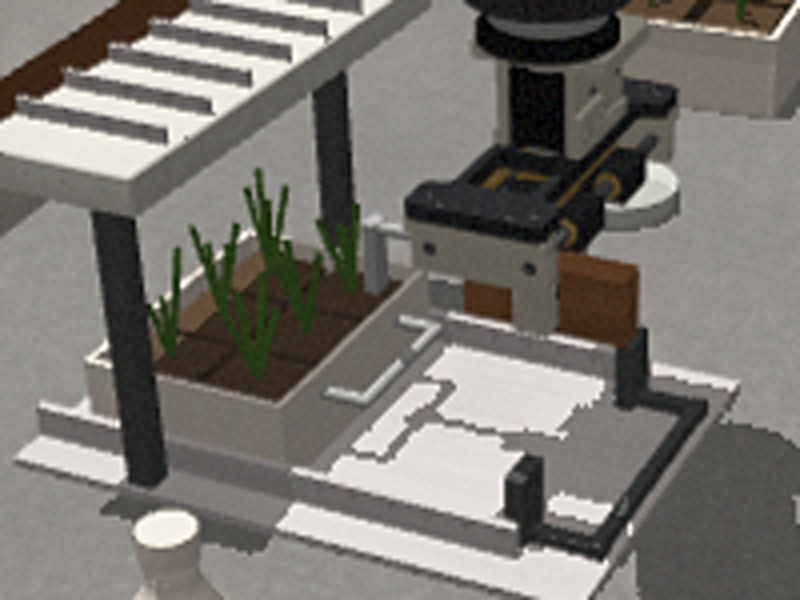

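View pics/top4.png

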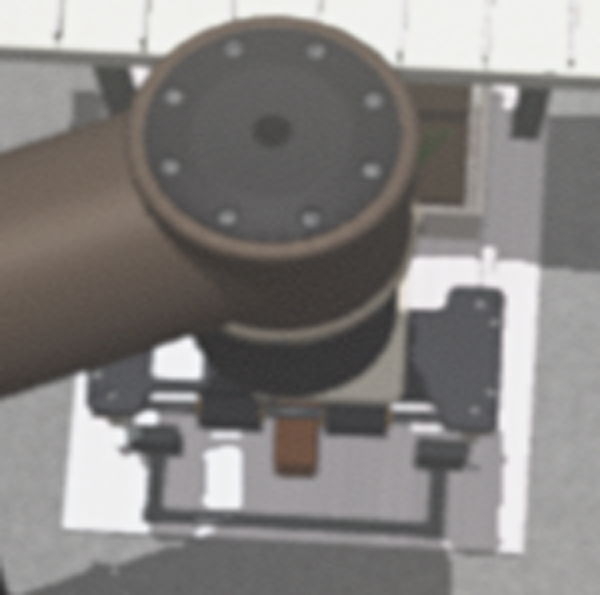

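The prong is over the gap. The bar's middle in the side view, (250.6,240.3), agrees with the top-view estimate of (250.3,240.8). I'll lower it.

Emit:
jog_arm --pt "-0.001 -0.001 0.01 0 0 0 1" --pt "0 0 0.012 0 0 0 1" --pt "0 0 0.012 0 0 0 1" --pt "0 0 0.012 0 0 0 1" --pt "0 0 0.01 0 0 0 1" --pt "0 0 0.005 0 0 0 1" --pt "0 0 0 0 0 0 1" --pt "0 0 0 0 0 0 1" --pt "0 0 0 0 0 0 1"

```text
t: 8.2
tool_pos: [0.6352, 0.0234, 0.041]
ee_rot: [0.0, 0.038, 0.999, 0.0]
contact_force: [0.5, -0.5, -2.3]
grip_width: 0.022
```

```bash
python3 - <<'E'
from h import *
delta([0.6333,0.0228,0.039],-4.3)
s=ctrl.state(); M=Rq(s['ee_rot']); tip=s['tool_pos']+M@[-.11,0,.007]; print("tip",tip,"side",proj("side",tip))
cv2.imwrite("pics/side5f.png",cams.camera("side")[:,:,::-1])
a=cv2.imread("pics/side5f.png")[150:300,150:350]; cv2.imwrite("pics/side5.png",cv2.resize(a,None,fx=4,fy=4,interpolation=cv2.INTER_CUBIC))
E
```

```text
t 8.2 pos [0.6352 0.0234 0.041 ] F [ 0.5 -0.5 -2.3] q6 -1.99 gw 0.022
shift tool mm [ 1.9 -0.7  2. ] turn [ 0.01  0.04 -0.  ]
tip [0.74489873 0.01511738 0.03403039] side [244.71328614 243.92960116]
```

View pics/side5.png

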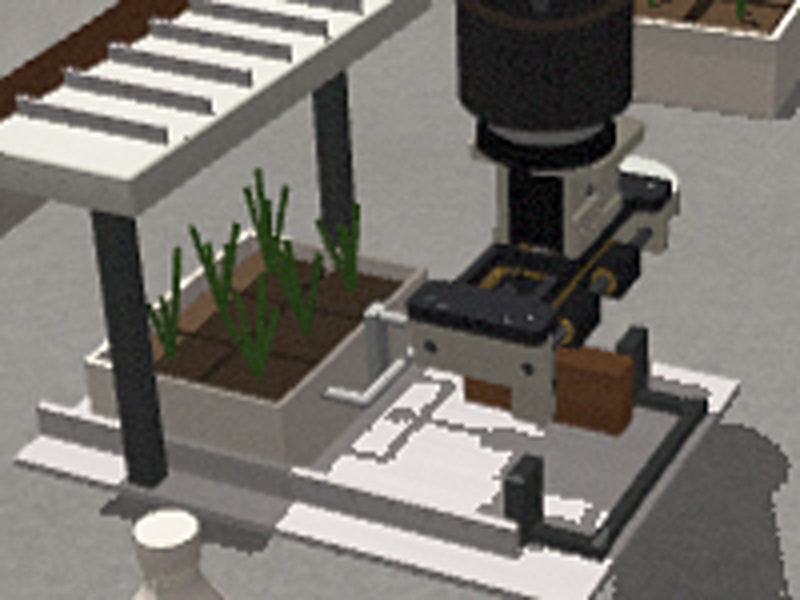

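The prong is down behind the bar, about 12 mm below its axis. I'll start pulling gently.

Emit:
jog_arm --pt "0.001 0 0 0 0 0 1" --pt "0.001 0 0 0 0 0 1" --pt "0.001 0 0 0 0 0 1" --pt "0.001 0 0 0 0 0 1" --pt "0.001 0 0 0 0 0 1" --pt "0.001 0 0 0 0 0 1" --pt "0.001 0 0 0 0 0 1" --pt "0.001 0 0 0 0 0 1" --pt "0.001 0 0 0 0 0 1" --pt "0.001 0 0 0 0 0 1"

```text
t: 9.08
tool_pos: [0.6251, 0.0242, 0.0407]
ee_rot: [0.0, 0.038, 0.999, 0.0]
contact_force: [1.0, -0.6, -1.7]
grip_width: 0.0219
```

Emit:
jog_arm --pt "0.001 0 0 0 0 0 1" --pt "0.001 0 0 0 0 0 1" --pt "0.001 0 0 0 0 0 1" --pt "0.001 0 0 0 0 0 1" --pt "0.002 0 0 0 0 0 1" --pt "0.002 0 0 0 0 0 1"

```text
t: 9.58
tool_pos: [0.6168, 0.0247, 0.0406]
ee_rot: [0.0, 0.038, 0.999, 0.0]
contact_force: [2.2, -0.6, -1.8]
grip_width: 0.0218
```

Emit:
jog_arm --pt "0.003 0 0 0 0 0 1" --pt "0.004 0 0 0 0 0 1" --pt "0.004 0 0 0 0 0 1" --pt "0.004 0 0 0 0 0 1" --pt "0.004 0 0 0 0 0 1" --pt "0.004 0 0 0 0 0 1" --pt "0.004 0 0 0 0 0 1" --pt "0.004 0 0 0 0 0 1" --pt "0.004 0 0 0 0 0 1" --pt "0.004 0 0 0 0 0 1"

```text
t: 10.42
tool_pos: [0.5775, 0.0276, 0.0406]
ee_rot: [0.0, 0.038, 0.999, 0.0]
contact_force: [1.7, 1.3, -1.5]
grip_width: 0.0216
```

Emit:
jog_arm --pt "0.004 0 0 0 0 0 1" --pt "0.004 0 0 0 0 0 1" --pt "0.004 0 0 0 0 0 1" --pt "0.004 0 0 0 0 0 1" --pt "0.004 0 0 0 0 0 1" --pt "0.004 0 0 0 0 0 1" --pt "0.004 0 0 0 0 0 1" --pt "0.003 0 0 0 0 0 1" --pt "0.002 0 0 0 0 0 1" --pt "0.001 0 0 0 0 0 1"

```text
t: 11.25
tool_pos: [0.5437, 0.0302, 0.0406]
ee_rot: [0.0, 0.038, 0.999, 0.0]
contact_force: [2.6, 0.1, -1.7]
grip_width: 0.0217
```

```bash
python3 - <<'E'
from h import *
s=ctrl.state(); M=Rq(s['ee_rot']); tip=s['tool_pos']+M@[-.11,0,.007]; print(s['contact_force'],s['t'],"tip",tip,"side",proj("side",tip))
cv2.imwrite("pics/side6f.png",cams.camera("side")[:,:,::-1])
a=cv2.imread("pics/side6f.png")[150:300,150:350]; cv2.imwrite("pics/side6.png",cv2.resize(a,None,fx=4,fy=4,interpolation=cv2.INTER_CUBIC))
E
```

```text
[ 2.61277932  0.13961528 -1.71806364] 11.25 tip [0.65337782 0.02190447 0.03363243] side [279.7126892  252.08213327]
```

View pics/side6.png

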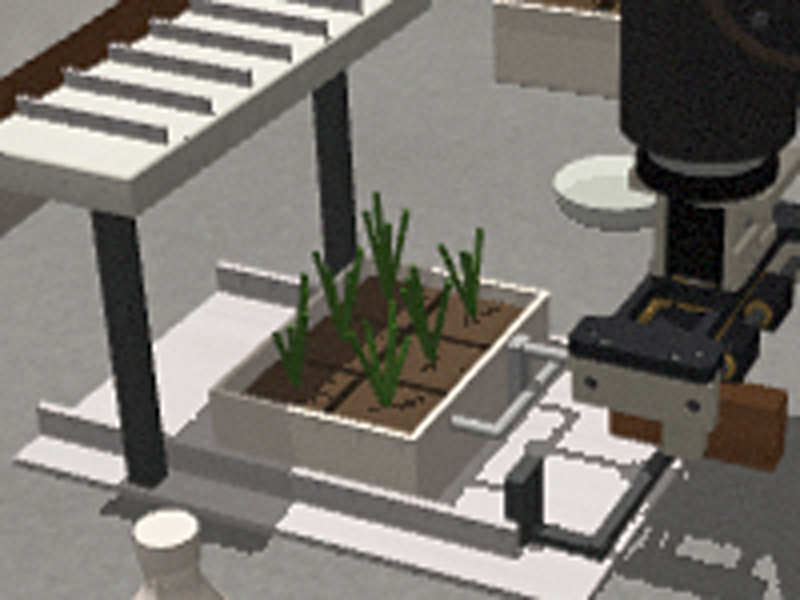

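The tray is following the hook and has roughly 50 mm left to go.

Emit:
jog_arm --pt "0.002 0 0 0 0 0 1" --pt "0.003 0 0 0 0 0 1" --pt "0.003 0 0 0 0 0 1" --pt "0.003 0 0 0 0 0 1" --pt "0.003 0 0 0 0 0 1" --pt "0.003 0 0 0 0 0 1" --pt "0.003 0 0 0 0 0 1" --pt "0.003 0 0 0 0 0 1" --pt "0.003 0 0 0 0 0 1" --pt "0.002 0 0 0 0 0 1"

```text
t: 12.13
tool_pos: [0.5156, 0.0322, 0.0406]
ee_rot: [-0.0, 0.038, 0.999, -0.0]
contact_force: [1.3, 0.3, -1.1]
grip_width: 0.0217
```

Emit:
jog_arm --pt "0.001 0 0 0 0 0 1" --pt "0.001 0 0 0 0 0 1" --pt "0.001 0 0 0 0 0 1" --pt "0.001 0 0 0 0 0 1" --pt "0.001 0 0 0 0 0 1"

```text
t: 12.55
tool_pos: [0.5111, 0.0326, 0.0406]
ee_rot: [0.0, 0.038, 0.999, 0.0]
contact_force: [2.4, -0.3, -1.2]
grip_width: 0.0215
```

```bash
python3 - <<'E'
from h import *
s=ctrl.state(); M=Rq(s['ee_rot']); tip=s['tool_pos']+M@[-.11,0,.007]; print(s['contact_force'],s['t'],s['tool_pos'],"tip",tip)
cv2.imwrite("pics/side7f.png",cams.camera("side")[:,:,::-1])
a=cv2.imread("pics/side7f.png")[170:320,180:380]; cv2.imwrite("pics/side7.png",cv2.resize(a,None,fx=4,fy=4,interpolation=cv2.INTER_CUBIC))
E
```

```text
[ 2.43221344 -0.30577685 -1.20769552] 12.55 [0.51110064 0.03264406 0.04055223] tip [0.62079022 0.0243784  0.03356117]
```

View pics/side7.png

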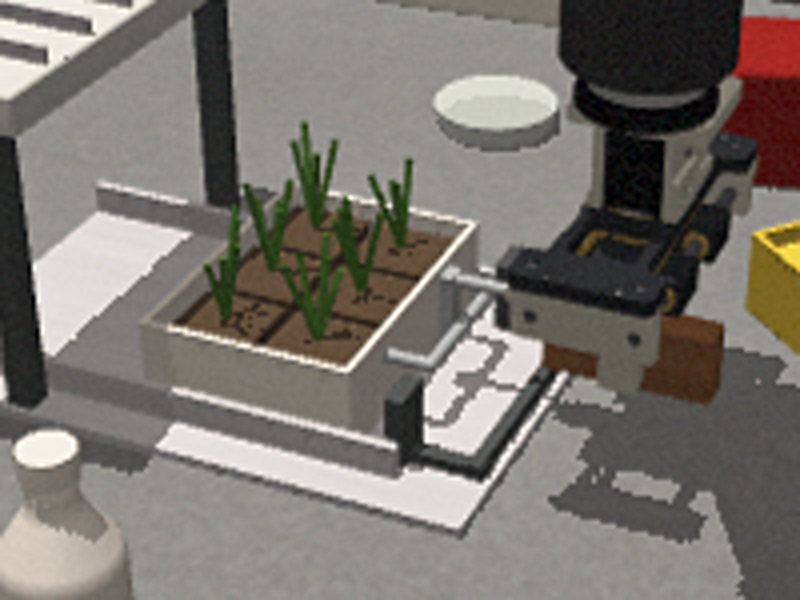

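About 15 to 20 mm remains, so I'll creep at 1 mm per row.

Emit:
jog_arm --pt "0.001 0 0 0 0 0 1" --pt "0.001 0 0 0 0 0 1" --pt "0.001 0 0 0 0 0 1" --pt "0.001 0 0 0 0 0 1" --pt "0.001 0 0 0 0 0 1" --pt "0.001 0 0 0 0 0 1"

```text
t: 13.1
tool_pos: [0.505, 0.033, 0.0406]
ee_rot: [0.0, 0.038, 0.999, -0.0]
contact_force: [2.3, 0.8, -2.2]
grip_width: 0.022
```

Emit:
jog_arm --pt "0.001 0 0 0 0 0 1" --pt "0.001 0 0 0 0 0 1" --pt "0.001 0 0 0 0 0 1" --pt "0.001 0 0 0 0 0 1"

```text
t: 13.43
tool_pos: [0.501, 0.0334, 0.0406]
ee_rot: [-0.0, 0.038, 0.999, -0.0]
contact_force: [1.8, -0.0, -1.6]
grip_width: 0.0216
```

Emit:
jog_arm --pt "0.001 0 0 0 0 0 1" --pt "0.001 0 0 0 0 0 1"

```text
t: 13.6
tool_pos: [0.499, 0.0335, 0.0406]
ee_rot: [0.0, 0.038, 0.999, 0.0]
contact_force: [2.0, -0.6, -2.7]
grip_width: 0.0214
```

Emit:
jog_arm --pt "0.001 0 0 0 0 0 1" --pt "0.0005 0 0 0 0 0 1"

```text
t: 13.77
tool_pos: [0.4974, 0.0336, 0.0406]
ee_rot: [-0.0, 0.038, 0.999, 0.0]
contact_force: [2.6, -0.4, -0.9]
grip_width: 0.0215
```

Emit:
jog_arm --pt "0.0007 0 0 0 0 0 1" --pt "0.0007 0 0 0 0 0 1" --pt "0.0007 0 0 0 0 0 1"

```text
t: 14.02
tool_pos: [0.4955, 0.0338, 0.0405]
ee_rot: [-0.0, 0.038, 0.999, -0.0]
contact_force: [2.4, 0.1, -1.8]
grip_width: 0.0217
```

Emit:
jog_arm --pt "0.0007 0 0 0 0 0 1" --pt "0.0007 0 0 0 0 0 1" --pt "0.0007 0 0 0 0 0 1"

```text
t: 14.27
tool_pos: [0.4934, 0.0339, 0.0406]
ee_rot: [0.0, 0.038, 0.999, -0.0]
contact_force: [3.2, 0.6, -1.6]
grip_width: 0.022
```

Emit:
jog_arm --pt "0.0007 0 0 0 0 0 1" --pt "0.0007 0 0 0 0 0 1" --pt "0.0007 0 0 0 0 0 1"

```text
t: 14.52
tool_pos: [0.4912, 0.0341, 0.0406]
ee_rot: [-0.0, 0.038, 0.999, 0.0]
contact_force: [1.2, 1.0, -0.7]
grip_width: 0.0216
```

Emit:
jog_arm --pt "0.0007 0 0 0 0 0 1" --pt "0.0007 0 0 0 0 0 1" --pt "0.0007 0 0 0 0 0 1"

```text
t: 14.77
tool_pos: [0.4895, 0.0344, 0.0406]
ee_rot: [0.0, 0.038, 0.999, 0.0]
contact_force: [5.8, -0.0, -3.7]
grip_width: 0.0216
```

```bash
python3 - <<'E'
from h import *
s=ctrl.state(); M=Rq(s['ee_rot']); tip=s['tool_pos']+M@[-.11,0,.007]; print(s['contact_force'],s['t'],s['tool_pos'],"tip",tip)
cv2.imwrite("pics/side8f.png",cams.camera("side")[:,:,::-1])
a=cv2.imread("pics/side8f.png")[220:300,230:330]; cv2.imwrite("pics/side8.png",cv2.resize(a,None,fx=7,fy=7,interpolation=cv2.INTER_CUBIC))
E
```

```text
[ 5.79954094 -0.01924963 -3.70005099] 14.7667 [0.48948094 0.03441338 0.04062875] tip [0.59917548 0.02616884 0.03369082]
```

View pics/side8.png

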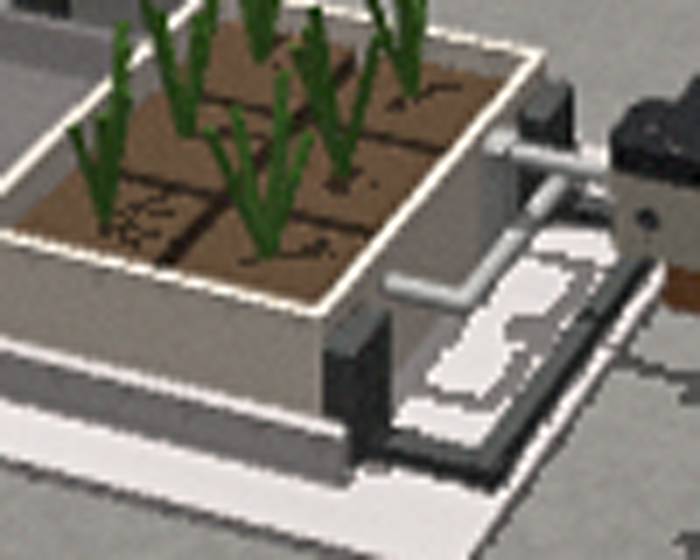

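The side view shows the tray meeting both stops, and the force is rising (5.8 N). I'll add pull in very small steps.

Emit:
jog_arm --pt "0.0003 0 0 0 0 0 1" --pt "0 0 0 0 0 0 1" --pt "0 0 0 0 0 0 1"

```text
t: 15.07
tool_pos: [0.4895, 0.0345, 0.0407]
ee_rot: [0.0, 0.038, 0.999, 0.0]
contact_force: [4.9, -0.2, -3.0]
grip_width: 0.0219
```

Emit:
jog_arm --pt "0.0003 0 0 0 0 0 1" --pt "0 0 0 0 0 0 1" --pt "0 0 0 0 0 0 1"

```text
t: 15.32
tool_pos: [0.4895, 0.0345, 0.0408]
ee_rot: [0.001, 0.038, 0.999, 0.0]
contact_force: [6.6, -0.6, -3.4]
grip_width: 0.0215
```

Emit:
jog_arm --pt "0.0005 0 0 0 0 0 1" --pt "0.0003 0 0 0 0 0 1" --pt "0 0 0 0 0 0 1"

```text
t: 15.57
tool_pos: [0.4894, 0.0347, 0.041]
ee_rot: [0.001, 0.037, 0.999, 0.0]
contact_force: [9.1, -2.0, -4.9]
grip_width: 0.022
```

Emit:
jog_arm --pt "0.0005 0 0 0 0 0 1" --pt "0.0003 0 0 0 0 0 1" --pt "0 0 0 0 0 0 1"

```text
t: 15.82
tool_pos: [0.4894, 0.0349, 0.0411]
ee_rot: [0.002, 0.037, 0.999, 0.001]
contact_force: [10.2, -2.4, -5.0]
grip_width: 0.0221
```

Emit:
jog_arm --pt "0.0004 0 0 0 0 0 1" --pt "0 0 0 0 0 0 1" --pt "0 0 0 0 0 0 1" --pt "0 0 0 0 0 0 1" --pt "0 0 0 0 0 0 1" --pt "0 0 0 0 0 0 1" --pt "0 0 0 0 0 0 1"

```text
t: 16.4
tool_pos: [0.4894, 0.0351, 0.0413]
ee_rot: [0.002, 0.037, 0.999, 0.001]
contact_force: [11.8, -3.2, -6.1]
grip_width: 0.0216
```

```bash
python3 - <<'E'
from h import *
s=ctrl.state(); M=Rq(s['ee_rot']);print(s['contact_force'],s['t'],s['tool_pos'],M)
cv2.imwrite("pics/side9f.png",cams.camera("side")[:,:,::-1])
cv2.imwrite("pics/top9f.png",cams.camera("top")[:,:,::-1])
a=cv2.imread("pics/side9f.png")[220:300,230:330]; cv2.imwrite("pics/side9.png",cv2.resize(a,None,fx=7,fy=7,interpolation=cv2.INTER_CUBIC))
a=cv2.imread("pics/top9f.png")[120:290,240:400]; cv2.imwrite("pics/top9.png",cv2.resize(a,None,fx=3.5,fy=3.5,interpolation=cv2.INTER_CUBIC))
E
```

```text
[11.77856421 -3.24808187 -6.05644482] 16.4 [0.48941151 0.03505547 0.04126237] [[-0.99719178  0.07475257  0.00454014]
 [ 0.07475814  0.99720112  0.00106931]
 [-0.0044475   0.00140572 -0.99998912]]
```

View pics/side9.png

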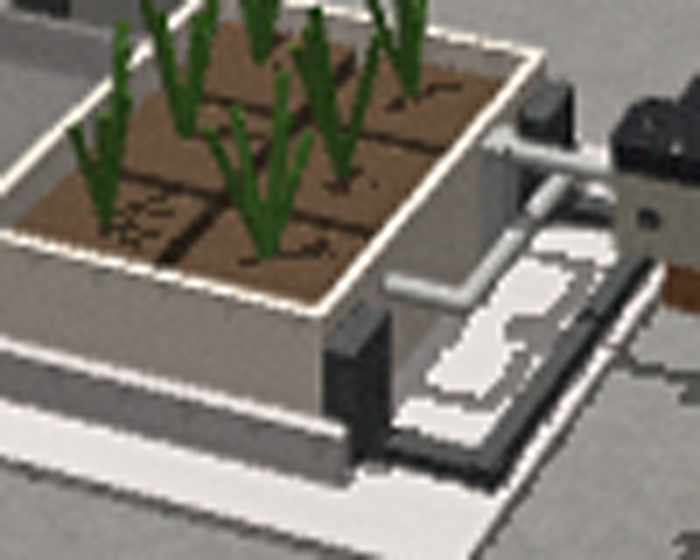

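View pics/top9.png

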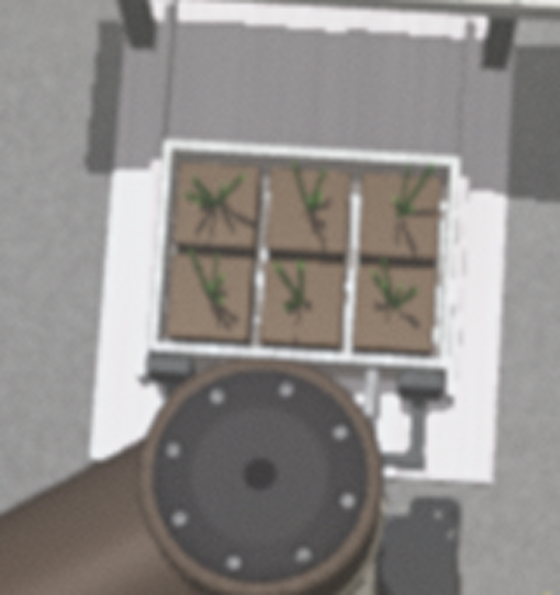

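The top view shows the tray square against both stops, and the pull held at about 12 N. I'll ease off, move the prong to mid-gap and lift.

Emit:
jog_arm --pt "-0.0008 0 0 0 0 0 1" --pt "-0.001 0 0 0 0 0 1" --pt "-0.001 0 0 0 0 0 1" --pt "-0.001 0 0 0 0 0 1" --pt "-0.0015 0 0 0 0 0 1" --pt "-0.0015 0 0 0 0 0 1" --pt "-0.0015 0 0 0 0 0 1" --pt "0 0 0 0 0 0 1" --pt "0 0 0 0 0 0 1"

```text
t: 17.25
tool_pos: [0.4947, 0.0337, 0.0404]
ee_rot: [-0.0, 0.038, 0.999, -0.0]
contact_force: [-0.7, -0.5, -0.6]
grip_width: 0.0216
```

Emit:
jog_arm --pt "-0.002 0 0 0 0 0 1" --pt "0 0 -0.004 0 0 0 1" --pt "0 0 -0.008 0 0 0 1" --pt "0 0 -0.012 0 0 0 1" --pt "0 0 -0.015 0 0 0 1" --pt "0 0 -0.02 0 0 0 1" --pt "0 0 -0.02 0 0 0 1" --pt "0 0 -0.02 0 0 0 1" --pt "0 0 0 0 0 0 1" --pt "0 0 0 0 0 0 1"

```text
t: 18.08
tool_pos: [0.4976, 0.034, 0.1413]
ee_rot: [0.002, 0.038, 0.999, 0.001]
contact_force: [-0.6, 0.3, -1.8]
grip_width: 0.0218
```

```bash
python3 - <<'E'
from h import *
delta([0.430,0.336,0.1],2.9)
s=ctrl.state(); M=Rq(s['ee_rot']); tip=s['tool_pos']+M@[-.11,0,.007]; print("tip",tip,"side",proj("side",tip))
cv2.imwrite("pics/side10f.png",cams.camera("side")[:,:,::-1])
a=cv2.imread("pics/side10f.png")[170:320,220:420]; cv2.imwrite("pics/side10.png",cv2.resize(a,None,fx=4,fy=4,interpolation=cv2.INTER_CUBIC))
E
```

```text
t 18.08 pos [0.4976 0.034  0.1413] F [-0.6  0.3 -1.8] q6 -2.11 gw 0.0218
shift tool mm [ 90.2 296.   41.6] turn [ 0.09  0.18 -7.21]
tip [0.60731179 0.02577374 0.13466026] side [298.06250285 217.8091989 ]
```

View pics/side10.png

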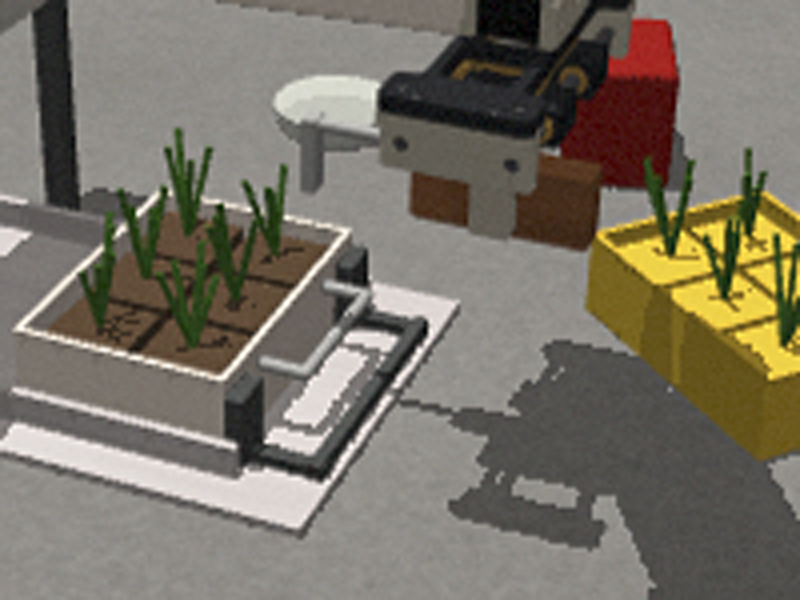

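The hook is free and unslipped (tip seen at (298,217), as predicted), and the tray is still home. I'll carry the hook back to the mat.

Emit:
jog_arm --pt "0.012 0.015 0 0 0 -1.8 1" --pt "0.012 0.025 0 0 0 -1.8 1" --pt "0.012 0.03 0 0 0 -1.8 1" --pt "0.012 0.03 0 0 0 -1.8 1" --pt "0 0.035 0 0 0 0 1" --pt "0 0.035 0 0 0 0 1" --pt "0 0.035 0 0 0 0 1" --pt "0 0.035 0 0 0 0 1" --pt "0 0.03 0 0 0 0 1" --pt "0 0.02 0 0 0 0 1"

```text
t: 18.97
tool_pos: [0.4407, 0.327, 0.1385]
ee_rot: [-0.0, -0.026, 1.0, -0.001]
contact_force: [0.2, -0.0, -1.5]
grip_width: 0.0216
```

Emit:
jog_arm --pt "0 0 0 0 0 0 1" --pt "0 0 0 0 0 0 1"

```text
t: 19.13
tool_pos: [0.4407, 0.325, 0.1383]
ee_rot: [-0.001, -0.026, 1.0, -0.001]
contact_force: [-0.9, -0.7, -1.1]
grip_width: 0.0215
```

```bash
python3 - <<'E'
from h import *
delta([0.435,0.334,0.011],2.9)
E
```

```text
t 19.13 pos [0.4407 0.325  0.1383] F [-0.9 -0.7 -1.1] q6 -2.51 gw 0.0215
shift tool mm [  5.    9.5 127.3] turn [-0.1  -0.09  0.07]
```

Emit:
jog_arm --pt "0 0.004 0.015 0 0 0 1" --pt "0 0.004 0.02 0 0 0 1" --pt "0 0 0.025 0 0 0 1" --pt "0 0 0.025 0 0 0 1" --pt "0 0 0.018 0 0 0 1" --pt "0 0 0.01 0 0 0 1" --pt "0 0 0.006 0 0 0 1" --pt "0 0 0 0 0 0 1" --pt "0 0 0 0 0 0 1" --pt "0 0 0 0 0 0 1"

```text
t: 19.97
tool_pos: [0.4416, 0.3332, 0.0217]
ee_rot: [0.001, -0.025, 1.0, 0.001]
contact_force: [1.3, -1.0, -0.8]
grip_width: 0.0219
```

Emit:
jog_arm --pt "0 0 0.001 0 0 0 1" --pt "0 0 0.001 0 0 0 1" --pt "0 0 0.001 0 0 0 1" --pt "0 0 0 0 0 0 1" --pt "0 0 0 0 0 0 1"

```text
t: 20.38
tool_pos: [0.441, 0.3328, 0.0177]
ee_rot: [0.0, -0.025, 1.0, 0.0]
contact_force: [1.0, 0.5, -1.6]
grip_width: 0.0219
```

Emit:
jog_arm --pt "0 0 0.0015 0 0 0 1" --pt "0 0 0.0015 0 0 0 1" --pt "0 0 0.001 0 0 0 1" --pt "0 0 0.001 0 0 0 1" --pt "0 0 0 0 0 0 1" --pt "0 0 0 0 0 0 1"

```text
t: 20.88
tool_pos: [0.4409, 0.3326, 0.0124]
ee_rot: [-0.0, -0.025, 1.0, -0.0]
contact_force: [0.3, -0.2, -1.8]
grip_width: 0.0214
```

Emit:
jog_arm --pt "0 0 0.001 0 0 0 1" --pt "0 0 0.0007 0 0 0 1" --pt "0 0 0 0 0 0 1" --pt "0 0 0 0 0 0 1"

```text
t: 21.22
tool_pos: [0.441, 0.3327, 0.0108]
ee_rot: [-0.0, -0.025, 1.0, -0.0]
contact_force: [0.1, 1.1, -1.3]
grip_width: 0.0221
```

Emit:
jog_arm --pt "0 0 0.001 0 0 0 1" --pt "0 0 0 0 0 0 1" --pt "0 0 0 0 0 0 1"

```text
t: 21.47
tool_pos: [0.441, 0.3327, 0.0098]
ee_rot: [-0.0, -0.025, 1.0, -0.0]
contact_force: [-0.4, -0.6, -0.5]
grip_width: 0.022
```

Emit:
jog_arm --pt "0 0 0.0007 0 0 0 1" --pt "0 0 0 0 0 0 1" --pt "0 0 0 0 0 0 1"

```text
t: 21.72
tool_pos: [0.4411, 0.3328, 0.0095]
ee_rot: [0.0, -0.025, 1.0, 0.0]
contact_force: [-0.6, -1.4, 3.8]
grip_width: 0.0214
```

The hook is on the mat: the upward force is 3.8 N. I'll release it and rise.

Emit:
jog_arm --pt "0 0 -0.0005 0 0 0 0.4" --pt "0 0 0 0 0 0 0.2" --pt "0 0 0 0 0 0 0" --pt "0 0 0 0 0 0 -0.5" --pt "0 0 0 0 0 0 -1" --pt "0 0 0 0 0 0 -1" --pt "0 0 0 0 0 0 -1" --pt "0 0 0 0 0 0 -1" --pt "0 0 0 0 0 0 -1" --pt "0 0 0 0 0 0 -1"

```text
t: 22.55
tool_pos: [0.441, 0.3327, 0.0097]
ee_rot: [-0.0, -0.025, 1.0, 0.0]
contact_force: [0.2, -1.1, 0.4]
grip_width: 0.0807
```

Emit:
jog_arm --pt "0 0 -0.005 0 0 0 -1" --pt "0 0 -0.015 0 0 0 -1" --pt "0 0 -0.025 0 0 0 -1" --pt "0 0 -0.03 0 0 0 -1" --pt "0 0 -0.03 0 0 0 -1" --pt "0 0 -0.03 0 0 0 -1" --pt "0 0 -0.02 0 0 0 -1" --pt "0.02 -0.03 0 0 0 0 -1" --pt "0 0 0 0 0 0 -1" --pt "0 0 0 0 0 0 -1"

```text
t: 23.38
tool_pos: [0.422, 0.3008, 0.1658]
ee_rot: [0.0, -0.025, 1.0, 0.001]
contact_force: [-0.5, 0.3, 0.1]
grip_width: 0.0879
```

```bash
python3 - <<'E'
from h import *
s=ctrl.state(); print(s['t'],s['tool_pos'],s['contact_force'],s['grip_width'])
for n in ["top","side","wrist"]: cv2.imwrite(f"pics/{n}11.png",cams.camera(n)[:,:,::-1])
E
```

```text
23.3833 [0.42195375 0.30082044 0.1657676 ] [-0.53704517  0.28028329  0.05951222] 0.08791079907668786
```

View pics/side11.png

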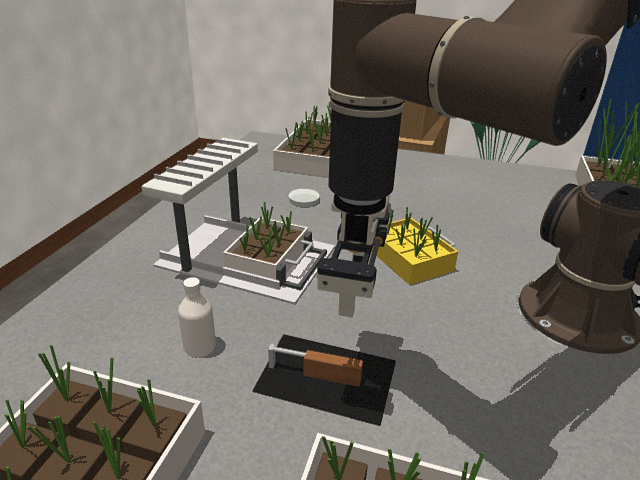

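View pics/wrist11.png

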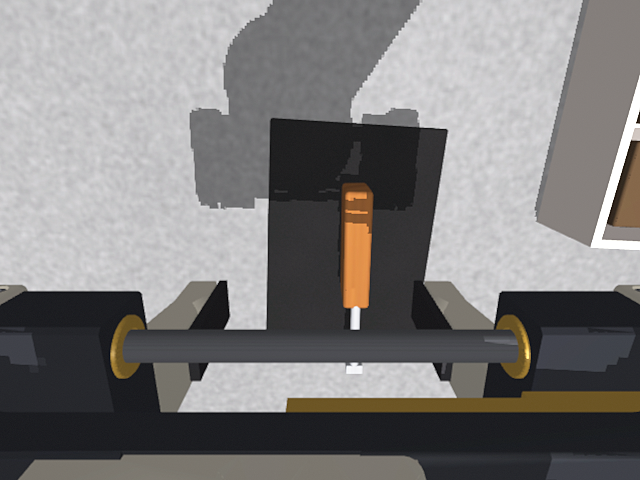

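View pics/top11.png

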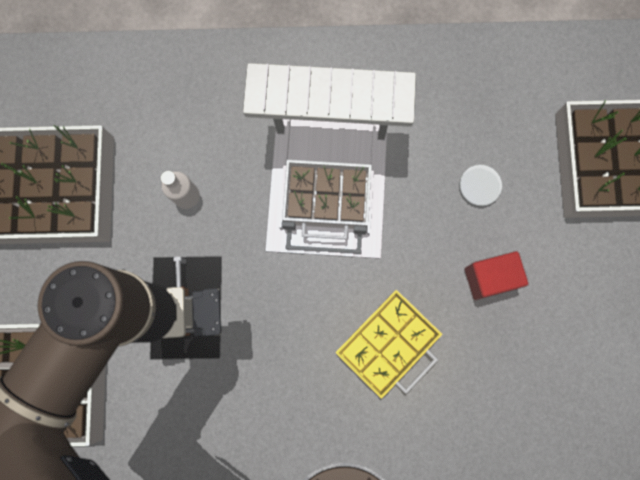

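The hook lies upright on the mat in both the side view, (330,367), and the wrist view, (357,245). The tray is at the stops. The tin, dish and bottle are at the same pixels as at the start. One numeric check that the tray didn't move on unhooking, then I'll hand in.

```bash
python3 - <<'E'
from h import *
g=lambda f:cv2.cvtColor(cv2.imread(f),cv2.COLOR_BGR2GRAY).astype(np.float32)
a,b=g("pics/top9f.png"),g("pics/top11.png")
print("tray shift px",cv2.phaseCorrelate(a[160:218,284:374].copy(),b[160:218,284:374].copy()))
a,b=g("pics/top0.png"),g("pics/top11.png")
for n,(y,x) in dict(tin=(275,497),dish=(186,481),bottle=(190,178)).items():
    sl=np.s_[y-28:y+28,x-30:x+30]; print(n,cv2.phaseCorrelate(a[sl].copy(),b[sl].copy()))
cv2.imwrite("pics/c11.png",cv2.resize(cv2.imread("pics/top11.png")[150:265,260:390],None,fx=5,fy=5,interpolation=cv2.INTER_CUBIC))
E
```

```text
tray shift px ((-0.032765754112162426, 0.012039769762580477), 0.9655795033772786)
tin ((0.016100392631560823, -0.02350201295074683), 0.9863160106870863)
dish ((0.024733204402988207, -0.044422182292759516), 0.8940167087978786)
bottle ((0.05247652880535014, 0.013302493337295829), 0.9191578563054402)
```

View pics/c11.png

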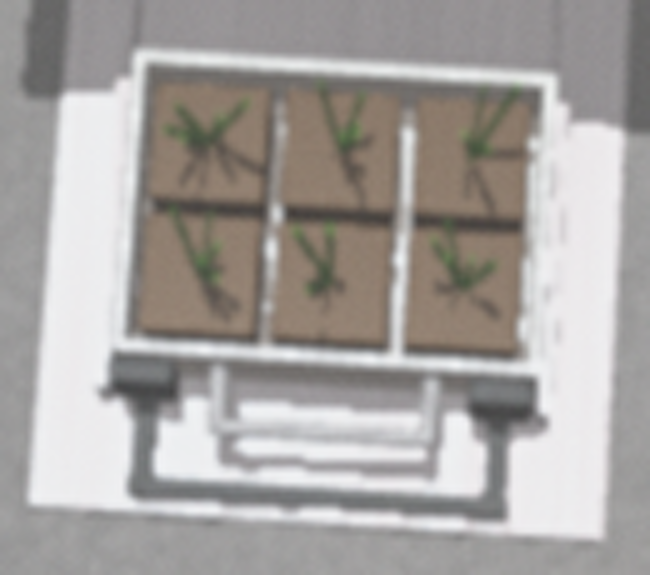

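The crop shows the front wall flush with both stops (at (143,372) and (503,398)) and square to them. The tray moved by less than 0.05 px while unhooking.

```bash
python3 -c "
from bench import ctrl
print(ctrl.close_job())"
```

```text
the job is handed in; nothing more can be done
None
```

I hooked the tray's bar and pulled the tray out until it was home against both front stops. I then unhooked, set the hook back on its mat, let go and handed the job in at about 23.5 s of the 66 s allowed. No verdict was reported.

- **Pull:** the last wrist readings gave 11.8 N along the pull, or about 12.6 N in total after I took off the hook's weight. The highest reading I saw was about 14 N with that weight included. I read forces only at the end of each move, so a brief spike in between would not have shown.
- **Tray:** the last top view shows the front wall flush with both stops and square to them. It moved less than 0.05 px while I unhooked, well under a millimetre.
- **Hook:** it lies upright on the mat, with its handle's centre at about (0.441, 0.333), roughly 11 mm from the middle lengthwise. I felt it touch down before opening the gripper, and the arm is clear of everything.
- **Tin, dish and bottle:** unmoved, each within 0.06 px of its starting picture.

No check failed or disagreed. While I held the final pull, the wrist also read up to about 3 N sideways and 4 N downward; both went away when I eased off.

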